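Unhook the orange specimen carrier from its dock

ROBOT

A 6-joint arm with a two-finger parallel gripper is mounted at the origin on the work surface. World frame = base frame: x ahead of the robot, y to its left, z up, the work surface at z = 0. Lengths are in m, angles in rad, forces in N, time in s.
With the tool pointing down it reaches from about 0.35 to 0.85 m from the base axis. Payload 8.1 kg.
Tool frame: the origin (TCP) lies midway between the tips of the shut fingers; the grasp point (between the pads) lies robot.grip_depth behind it (robot.grip_depth is the distance from the TCP to the grasp point, in m); z points along the fingers, y is the line along which they close (so a half turn about z gives the same grasp; the last joint's range is limited). The gripper opens to 93 mm and grips with 3 to 60 N. Pads are 15 mm wide; open, the fingers measure 128 mm over their backs; the gripper's body (75 mm by 188 mm) begins 65 mm behind the grasp point.
Start: joints at [-1.205, 0.13, 1.488, -0, 1.523, -0.085], TCP at [0.261, -0.54, 0.219] pointing down, gripper open.
Joint ranges: [-2.96, 2.96], [-0.89, 2.26], [0.02, 2.5], [-1.34, 4.48], [0, 2.73], [-2.66, 2.66]. Speed limits (rad/s): [2.39, 2.39, 2.79, 3.14, 3.14, 3.14].

INTERFACE

Orientations are given as a rotation vector (axis times angle).
In Python, from plant import robot gives the robot as it stands.
- The arm moves only by the tool carry_out, never from a script. Its argument "rows" is a list of rows, each a list of 6 numbers: the shift along the tool's x, y, z in m, then the turn, a rotation vector about the tool's x, y, z in degrees. A call has 1 to 12 rows; each row is the pose to reach, as a shift and turn from the pose commanded when the call began, along the tool's axes at that moment; what a row does not reach only later rows make up. A row lasts 1/8 s, in which the tool goes at most 62.5 mm and 10.7 degrees, less where a joint would pass 70% of its speed; a pose out of reach is approached as far as the arm can. A call with a gripper value outside its range is refused whole. "jaw" is the closure in counts, from 0 (fully open) to 255 (shut), set as the call begins (left out, the last holds). The fingers move at their own pace and stop on an object; "force" is the grip in N (left out, the last holds). Time passes only in rows, so rows that repeat a pose let the fingers close. It gives the time, the measured TCP pose, the force, the opening and the grip force at its end, in the units of the state.
- robot.read_state(): the state, without advancing time (a new reading comes with each control period).
- robot.read_camera(name): name is "side" or "top"; returns the picture (480x640x3 uint8, red, green, blue); there is no depth.
- robot.camera_model(name): a dict with "fx", "fy", "cx", "cy" (pixels), "R" (3x3) and "t" (3): a world point X has camera coordinates R X + t. Camera axes: x right, y down, z forward; pixel columns grow to the right and rows downward; lengths in m; the calibration is good to about 2 mm. A picture is of the moment at which its call begins. camera_model takes no time and is no camera call.
- robot.close_job(): hands the job in; it is judged then, once.
Trained networks look in the newest picture that a camera, given by its name, has taken for a name from the list of things; names that differ only in an ending like _2 or _b are one class to them, and where a whole thing is asked for, a point or a joint stands for the part that bears it (a point fixed in the world has none). Each returns a list of dicts, best first, with "conf" (0 to 1); they miss things now and then, are a little off and sometimes report something else, mostly with a low value. They report only what shows in the picture. A call takes as long as a camera call. They do not tell look-alikes from the thing itself.
- robot.outline_of(camera, target): "pixels" (480x640 bool, what is visible of it) and "pixel" ([column, row] in pixels, amid what is visible of it).
The state is a dict: "t": time; "q": joint angles; "dq": joint speeds; "joint_torque": joint torques, N m; "tool_pos": TCP position; "orientation": TCP orientation; "force": force on the tool from outside, world axes, zero at the start; "wrist_torque": the same for the moment, N m; "opening": finger opening in m; "gripper_force": force on a finger pad.
Only numpy, scipy, OpenCV 4.12 (cv2) and the standard library are available. Lean on these libraries where they do the work, as an engineer would, in place of code of your own. Each camera call takes 0.05 s, during which the arm holds its last target. There are 200 camera calls.

TASK

Take the specimen carrier with the orange grip out of its dock: raise its grip end so that it tilts up over the retaining lip while its toe is still under the keeper bar, then draw the toe out. Set the carrier down in the grey tray without dropping it, lying flat on the tray's floor, and leave the blue-gripped carrier in its dock.

Things in the scene. Friction and masses are not known exactly. Their poses are not given: they have to be found in the camera images.
- orange_carrier: Loose, 0.18 kg: aluminium plate 120x64x6 mm with two black rubber rings and an upright orange grip fin 30 (x) x 14 (y, pinch here) x 55 high. Origin: the fin's centre, 33.5 above the plate's underside; z up. The plate runs from x=+25 (tail) to -95; from there a steel toe 40 wide, 6 thick runs on to -113, all one level underside. +x points roughly away from the robot.
- dock: Fixed grey dock of the orange carrier. Origin on the bench, x along the carrier's x; the carrier's origin sits at x=35, z=43.5 mm (+-4). Floor 10 above bench. Keeper bar over the toe: from x=-89 to -66, underside 14 above floor. Retaining lip past the tail: x=65 to 71, 18 above floor. To free it, tilt 15-20 deg about the toe tip (tail up), then draw 15 mm or more to +x and lift.
- tray: Fixed grey open tray on the bench, 248 (x) x 178 (y) x 15 mm high, walls and floor 4 mm thick. Origin: centre of its underside, z up. When the carrier lies flat in it, the carrier's origin is 37.5 mm above the bench.
- blue_carrier: A second carrier of the same shape, size and frame but with a blue fin, in a like dock of its own. To be left where it is.
Things that resemble listed ones, but are neither listed nor needed, are in the scene too. What is shaped like the dock but green or pink is not meant. Leave any pink look-alike of the orange_carrier alone.

How it is judged:
On the way, in this order (a step that is already met when the one before it is completed fails the run):
1. the orange carrier is tilted by at least 7 degrees, grip end up, with its toe still in the dock (angle between orange_carrier's own z axis and vertical above 0.12 rad and z of orange_carrier in the frame of dock between 0.053 and 0.11 m and x of orange_carrier in the frame of dock between -0.03 and 0.05 m), for 0.05 s.
2. the orange carrier is lowered into the tray while still held, its grip's centre less than 85 mm above the bench (x of orange_carrier in the frame of tray between -0.13 and 0.13 m and y of orange_carrier in the frame of tray between -0.09 and 0.09 m and height (world z) of orange_carrier below 0.085 m and contact force between the fingers and orange_carrier above 0.3 N), for 0.05 s.
At the end, for the whole second after the job is handed in: The orange carrier lies flat on the tray's floor: its grip's centre over the tray (within 125 mm along and 90 mm across of the tray's centre) and 30 to 43 mm above the bench, tilted less than 6 degrees, at rest and released; the blue carrier is within 15 mm of where it started (x of orange_carrier in the frame of tray between -0.125 and 0.125 m and y of orange_carrier in the frame of tray between -0.09 and 0.09 m and height (world z) of orange_carrier between 0.03 and 0.043 m and angle between orange_carrier's own z axis and vertical below 0.1 rad and linear speed of orange_carrier below 0.02 m/s and distance of blue_carrier from where it was at the start of the episode below 0.015 m); the robot touches nothing.
It fails at once if the blue carrier is moved by more than 25 mm (distance of blue_carrier from where it was at the start of the episode above 0.025 m).
It also fails if it takes over 42 s, if anything falls off the work surface, if the arm or the gripper's body presses on something with over 40 N, if the wrist force passes 120 N, or if a joint passes its speed limit or range.

## Working session

There is one attempt and no reset: what is moved stays moved. The work goes in short steps, Python scripts to look and compute and a tool call to move; the robot and the scene stay as the last step left them, time stands still between calls to the robot, and variables do not carry over. Pictures are saved under pics/ and viewed, at most 10 in all, crops included, and the job is handed in when it is done.

Besides the shell and the picture viewer there is one more tool, called after ">>>" as a command line: name --pt "numbers of a row" for each row, then --argument value for the rest. carry_out: Moves the arm, as the interface text tells. Its arguments: {"type":"object","properties":{"rows":{"type":"array"},"jaw":{"type":"number"},"force":{"type":"number"}},"required":["rows"]}

```bash
mkdir -p pics; cat > h.py <<'E'
import numpy as np, cv2
from plant import robot
from scipy.spatial.transform import Rotation as Ro
def ray(cam,px,z):
    m=robot.camera_model(cam);R=np.array(m["R"]);t=np.array(m["t"])
    d=R.T@np.array([(px[0]-m["cx"])/m["fx"],(px[1]-m["cy"])/m["fy"],1]);c=-R.T@t
    return c+d*(z-c[2])/d[2]
def proj(cam,X):
    m=robot.camera_model(cam);p=np.array(m["R"])@np.array(X)+np.array(m["t"])
    return np.array([m["fx"]*p[0]/p[2]+m["cx"],m["fy"]*p[1]/p[2]+m["cy"]])
def snap(cam,n):
    im=robot.read_camera(cam);cv2.imwrite(f"pics/{n}.png",im[:,:,::-1]);return im
E
python3 - <<'E'
from h import *
for c in ("top","side"):
    snap(c,c+"0")
    m=robot.camera_model(c);print(c,m["fx"],-np.array(m["R"]).T@np.array(m["t"]))
    for n in ("orange_carrier","dock","tray","blue_carrier"):
        for d in robot.outline_of(c,n):
            print(n,round(d["conf"],2),d["pixel"],d["pixels"].sum(),ray(c,d["pixel"],0.03).round(3))
print(robot.grip_depth,robot.read_state())
E
```

```text
top 595.5347762485062 [0.34126719 0.03527779 1.4585426 ]
orange_carrier 0.89 [338.3, 282.4] 1368 [0.353 0.012 0.03 ]
orange_carrier 0.72 [352.3, 199.1] 1315 [ 0.554 -0.023  0.03 ]
orange_carrier 0.6 [190.2, 230.9] 1302 [0.479 0.368 0.03 ]
dock 0.87 [238.9, 325.5] 2811 [0.252 0.25  0.03 ]
dock 0.85 [333.2, 204.4] 1211 [0.542 0.023 0.03 ]
dock 0.65 [458.3, 338.9] 2757 [ 0.218 -0.273  0.03 ]
tray 0.72 [433.9, 228.5] 7471 [ 0.482 -0.219  0.03 ]
blue_carrier 0.59 [252.2, 220.4] 1359 [0.504 0.219 0.03 ]
side 528.7646024936927 [0.21550446 0.800207   0.97447796]
orange_carrier 0.92 [272.6, 217.5] 1039 [ 0.554 -0.011  0.03 ]
orange_carrier 0.84 [350.9, 252.0] 1198 [0.346 0.04  0.03 ]
orange_carrier 0.68 [325.8, 174.3] 4550 [ 0.471 -0.197  0.03 ]
orange_carrier 0.62 [243.6, 371.7] 2084 [0.475 0.387 0.03 ]
dock 0.96 [291.6, 230.1] 1036 [0.497 0.014 0.03 ]
dock 0.96 [369.1, 347.7] 3629 [0.253 0.27  0.03 ]
dock 0.8 [416.4, 173.9] 928 [ 0.243 -0.266  0.03 ]
tray 0.85 [326.1, 175.7] 4524 [ 0.469 -0.192  0.03 ]
tray 0.6 [261.2, 301.7] 1548 [0.497 0.226 0.03 ]
blue_carrier 0.89 [261.5, 302.9] 1539 [0.495 0.229 0.03 ]
0.0188 {'t': 0.5, 'q': array([-1.20539027e+00,  1.30452112e-01,  1.48823974e+00,  8.06965681e-06,
        1.52296921e+00, -8.53983912e-02]), 'dq': array([-0.00198977,  0.00124018, -0.00024211, -0.00022588, -0.00071141,
        0.00095381]), 'joint_torque': array([-1.21392703e-03, -5.59176707e+01, -4.91570234e+01,  7.66166020e-02,
        2.42680736e-02, -2.79079433e-05]), 'tool_pos': array([ 0.26143491, -0.54003968,  0.21858221]), 'orientation': array([-3.06205685e+00, -7.02125038e-01,  2.45858423e-06]), 'force': array([-0.18409075, -0.34788659,  0.5634927 ]), 'wrist_torque': array([ 0.01574751,  0.02755421, -0.01901896]), 'gripper_force': 0.0, 'opening': 0.0926473532825357}
```

View pics/top0.png

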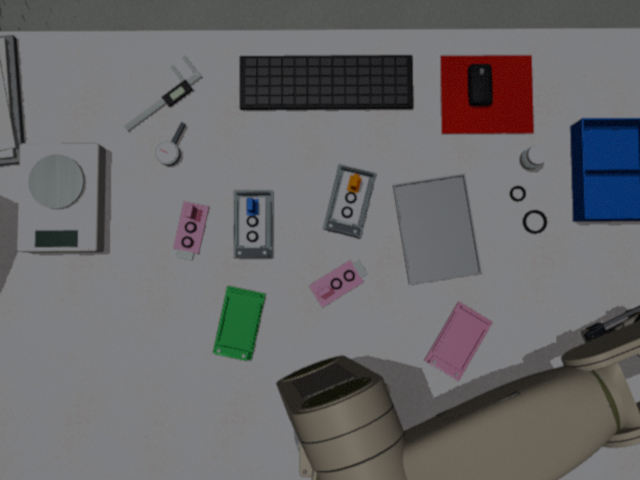

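View pics/side0.png

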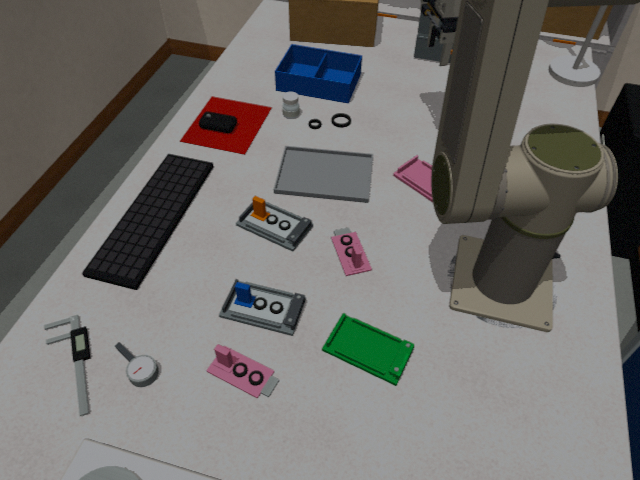

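The top picture shows the orange carrier in its grey dock, fin at about (355,183) and bar at about (344,230). The tray is at about (436,229). Blue is at (252,205), and the pink and green look-alikes are elsewhere. The side view agrees, with the orange fin at about (258,208).

```bash
cat >> h.py <<'E'
def orange(im):
    h=cv2.cvtColor(im,cv2.COLOR_RGB2HSV);m=cv2.inRange(h,(8,170,110),(25,255,255))
    n,l,s,c=cv2.connectedComponentsWithStats(m);i=1+s[1:,4].argmax();return c[i],s[i]
def tri(a,b):
    A=[];y=[]
    for cam,px in (("top",a),("side",b)):
        m=robot.camera_model(cam);R=np.array(m["R"]);t=np.array(m["t"])
        d=R.T@np.array([(px[0]-m["cx"])/m["fx"],(px[1]-m["cy"])/m["fy"],1]);d/=np.linalg.norm(d)
        P=np.eye(3)-np.outer(d,d);A.append(P);y.append(P@(-R.T@t))
    return np.linalg.lstsq(np.vstack(A),np.hstack(y),rcond=None)[0]
def rect(mask,cam,z):
    c=np.argwhere(mask)[:,::-1].astype(float)
    w=np.array([ray(cam,p,z)[:2] for p in c])
    (x,y),(a,b),th=cv2.minAreaRect((w*1000).astype(np.float32))
    if a<b:a,b,th=b,a,th+90
    return round(x),round(y),round(a),round(b),round((th+90)%180-90,1)
E
python3 - <<'E'
from h import *
ct,st=orange(robot.read_camera("top"));cs,ss=orange(robot.read_camera("side"))
print(ct,st,cs,ss,tri(ct,cs))
for d in robot.outline_of("top","dock"):
    if abs(d["pixel"][0]-340)<30: print("dock",rect(d["pixels"],"top",.025))
for d in robot.outline_of("top","orange_carrier"):
    if abs(d["pixel"][0]-352)<10 : print("oc",rect(d["pixels"],"top",.015))
d=robot.outline_of("top","tray")[0];print("tray",rect(d["pixels"],"top",.013))
E
```

```text
[353.36190476 180.9047619 ] [348 174  13  17 105] [259.29824561 216.15789474] [251 212  19   9  57] [ 0.59980385 -0.02790953  0.00452474]
dock (551, -15, 165, 95, -13.4)
oc (556, -18, 127, 66, -14.2)Traceback (most recent call last):
  File "<stdin>", line 8, in <module>
  File "h.py", line 25, in rect
    w=np.array([ray(cam,p,z)[:2] for p in c])
                ~~~^^^^^^^^^
  File "h.py", line 5, in ray
    m=robot.camera_model(cam);R=np.array(m["R"]);t=np.array(m["t"])
ValueError: time passes only in moves, steps and waits
```

```bash
sed -i 's/robot\.camera_model(/cm(/; ' h.py; sed -i '2a import functools\n@functools.lru_cache\ndef cm(c): return robot.camera_model(c)' h.py
sed -i 's/(8,170,110),(25/(6,150,40),(25/' h.py
python3 - <<'E'
from h import *
ct,st=orange(snap("top","t1"));cs,ss=orange(snap("side","s1"))
print(ct,st,cs,ss,tri(ct,cs))
for d in robot.outline_of("top","dock"):
    if abs(d["pixel"][0]-340)<30: print("dock",rect(d["pixels"],"top",.025))
for d in robot.outline_of("top","tray"): print("tray",d["conf"],rect(d["pixels"],"top",.013))
im=cv2.imread("pics/t1.png")[150:250,300:500];im2=cv2.imread("pics/s1.png")[180:260,220:320]
cv2.imwrite("pics/c1.png",np.hstack([cv2.resize(im[:,:100],(400,400),interpolation=2),cv2.resize(im2,(400,400),interpolation=2)]))
print(robot.read_state()["t"])
E
```

```text
[353.98351648 183.1978022 ] [348 173  13  20 182] [ 97.94184397 130.34397163] [   0   39  224  208 4230] [0.66143847 0.08617635 0.36981006]
dock (550, -14, 165, 98, -14.4)
tray 0.51 (557, -17, 125, 65, -14.4)
0.95
```

View pics/c1.png

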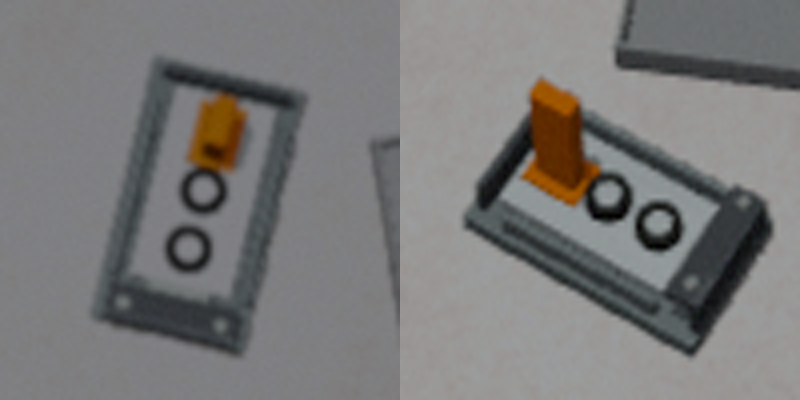

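The crops show the fin upright near the tail of the carrier. Its top face is at about (355.5,180.5) in top and (259,198.6) in side. The ring centres are at (350.8,197.5) and (347.3,212.5) in top.

```bash
python3 - <<'E'
from h import *
X=tri((355.5,180.5),(259,198.6));print("fintop",X)
a=ray("top",(350.75,197.5),.018);b=ray("top",(347.25,212.5),.018);print(a,b,np.degrees(np.arctan2(*(a-b)[1::-1])))
T=np.array([ray("top",p,.015)[:2] for p in ((393,186),(464,175.5),(480,273),(409,284))]);print(T,T.mean(0))
for o in ([.594,-.027,.0435],X-[0,0,.0275]):
  print([proj(c,o+np.array([0,0,d])).round(1) for c in("top","side") for d in (.0275,-.0275)])
y=np.radians(-14.2);u=np.array([np.cos(y),np.sin(y)]);c=np.array([.5505,-.0145])
print("dockpred",c+u*(.035-.009*-1), "outer corners test")
for zz in(.018,.028):print([ray("top",p,zz)[:2].round(4) for p in((338.7,164.5),(376,174),(360.5,238),(324,229))])
E
```

```text
fintop [ 0.59276082 -0.02952632  0.06639676]
[ 0.55995884 -0.01984754  0.018     ] [ 0.52323446 -0.01108138  0.018     ] -13.425357425989052
[[ 0.58824994 -0.12342776]
 [ 0.61334304 -0.29740646]
 [ 0.37472157 -0.33175187]
 [ 0.34888994 -0.15946855]] [ 0.48130112 -0.22801366]
[array([354.5, 179.7]), array([353.6, 183.8]), array([257.9, 197.8]), array([259.7, 213.6])]
[array([355.5, 180.6]), array([354.5, 184.6]), array([258.9, 198.6]), array([260.6, 214.2])]
dockpred [ 0.5931556  -0.02529352] outer corners test
[array([0.6414, 0.0091]), array([ 0.6175, -0.0819]), array([ 0.4608, -0.0428]), array([0.4832, 0.0456])]
[array([0.6393, 0.0092]), array([ 0.6156, -0.0811]), array([ 0.46  , -0.0423]), array([0.4822, 0.0456])]
```

```bash
cat >> h.py <<'E'
def go(p,yaw,tilt=0):
    """shift mm / turn deg from current pose to TCP p, tool x at yaw, tool tilted tail-up by tilt"""
    s=robot.read_state();R0=Ro.from_rotvec(s["orientation"])
    R=Ro.from_euler("z",yaw,degrees=True)*Ro.from_euler("y",-tilt,degrees=True)*Ro.from_euler("x",180,degrees=True)
    d=R0.inv().apply(np.array(p)-s["tool_pos"]);return d.round(4),np.degrees((R0.inv()*R).as_rotvec()).round(2)
E
python3 - <<'E'
from h import *
print(go((.593,-.028,.15),-14))
E
```

```text
(array([ 0.5216, -0.3165,  0.0686]), array([ 1.000e-02, -0.000e+00,  3.983e+01]))
```

>>> carry_out --pt "0.5216 -0.3165 0.0686 0 0 39.8" --pt "0.5216 -0.3165 0.0686 0 0 39.8" --pt "0.5216 -0.3165 0.0686 0 0 39.8" --pt "0.5216 -0.3165 0.0686 0 0 39.8" --pt "0.5216 -0.3165 0.0686 0 0 39.8" --pt "0.5216 -0.3165 0.0686 0 0 39.8" --pt "0.5216 -0.3165 0.0686 0 0 39.8" --pt "0.5216 -0.3165 0.0686 0 0 39.8" --pt "0.5216 -0.3165 0.0686 0 0 39.8" --pt "0.5216 -0.3165 0.0686 0 0 39.8" --pt "0.5216 -0.3165 0.0686 0 0 39.8" --pt "0.5216 -0.3165 0.0686 0 0 39.8" --jaw 0

```text
t: 2.45
tool_pos: [0.5928, -0.028, 0.1499]
orientation: [3.118, -0.381, -0.001]
force: [-0.3, -0.4, 0.4]
opening: 0.0931
gripper_force: 0.0
```

```bash
python3 - <<'E'
from h import *
im=snap("side","s2")[130:250,200:340]
for c in((.593,-.028,.15),(.593,-.028,.071)): print(proj("side",c)-[200,130])
cv2.imwrite("pics/c2.png",cv2.resize(im[:,:,::-1],(700,600),interpolation=2))
print(go((.593,-.028,.036),-14))
E
```

```text
[55.78413869 43.16567979]
[58.45616217 67.64653743]
(array([ 1.000e-04, -8.000e-04,  1.141e-01]), array([0.03, 0.  , 0.01]))
```

View pics/c2.png

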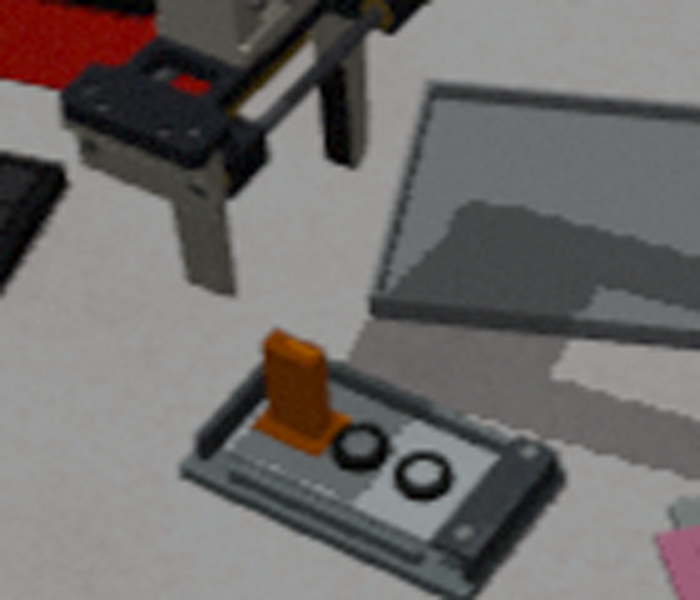

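The side crop shows the fingers squarely on either side of the fin. The fin top is within about 1.5 px of where I predicted it, so I can go down.

>>> carry_out --pt "0 -0.0005 0.06 0 0 0" --pt "0 -0.0005 0.095 0 0 0" --pt "0 -0.0005 0.114 0 0 0" --pt "0 -0.0005 0.114 0 0 0" --pt "0 -0.0005 0.114 0 0 0" --jaw 90

```text
t: 3.12
tool_pos: [0.5946, -0.0281, 0.0381]
orientation: [3.118, -0.383, 0.005]
force: [0.6, 0.5, 0.5]
opening: 0.0603
gripper_force: 0.0
```

>>> carry_out --pt "0 0 0 0 0 0" --pt "0 0 0 0 0 0" --pt "0 0 0 0 0 0" --pt "0 0 0 0 0 0" --pt "0 0 0 0 0 0" --pt "0 0 0 0 0 0" --jaw 255 --force 40

```text
t: 3.88
tool_pos: [0.5931, -0.0274, 0.036]
orientation: [-3.118, 0.382, 0.0]
force: [-0.4, -0.3, -0.8]
opening: 0.0137
gripper_force: 40.0
```

>>> carry_out --pt "-0.0015 0 -0.0069 0 3 0" --pt "-0.0033 0 -0.0127 0 6 0" --pt "-0.0055 0 -0.0184 0 9 0" --pt "-0.0079 0 -0.0239 0 12 0" --pt "-0.0106 0 -0.0293 0 15 0" --pt "-0.0125 0 -0.0329 0 17 0" --pt "-0.0125 0 -0.0329 0 17 0" --pt "-0.0125 0 -0.0329 0 17 0"

```text
t: 4.88
tool_pos: [0.5811, -0.0245, 0.0689]
orientation: [3.049, -0.374, 0.455]
force: [0.4, 0.4, -1.2]
opening: 0.0137
gripper_force: 40.0
```

```bash
python3 - <<'E'
from h import *
im=snap("side","s3")[130:250,200:340]
cv2.imwrite("pics/c3.png",cv2.resize(im[:,:,::-1],(700,600),interpolation=2))
s=robot.read_state();print(s["force"],s["wrist_torque"],s["tool_pos"])
y=np.radians(-14);d=np.array([np.cos(y),np.sin(y),0])
print(go(s["tool_pos"]+.04*d,-14,17),go(s["tool_pos"]+.04*d+[0,0,.06],-14,17),go(s["tool_pos"]+.04*d+[0,0,.1],-14,0))
E
```

```text
[ 0.7021381   0.54079449 -1.57534879] [ 0.08457742  0.22293884 -0.04729609] [ 0.58115986 -0.0244942   0.06885356]
(array([0.0383, 0.    , 0.0117]), array([-0.01,  0.04,  0.02])) (array([ 0.0558,  0.    , -0.0457]), array([-0.01,  0.04,  0.02])) (array([ 0.0674,  0.    , -0.084 ]), array([ -0.  , -16.96,   0.03]))
```

View pics/c3.png

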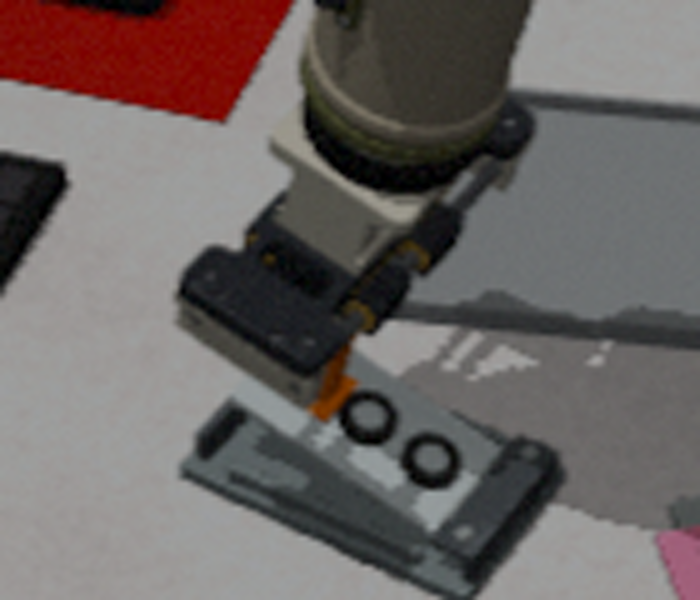

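The carrier is tilted with its tail above the lip, around (240,390) in the crop, its toe still under the bar, and forces are low. Next I draw it out and lift.

>>> carry_out --pt "0.0096 0 0.0026 0 0 0" --pt "0.019 0 0.0055 0 0 0" --pt "0.029 0 0.0085 0 0 0" --pt "0.0383 0 0.0115 0 0 0" --pt "0.0383 0 0.0115 0 0 0" --pt "0.047 0 -0.017 0 0 0" --pt "0.0558 0 -0.0457 0 0 0" --pt "0.0674 0 -0.084 0 -8 0" --pt "0.0674 0 -0.084 0 -17 0" --pt "0.0674 0 -0.084 0 -17 0" --pt "0.0674 0 -0.084 0 -17 0"

```text
t: 6.3
tool_pos: [0.6192, -0.0339, 0.1678]
orientation: [3.118, -0.382, 0.0]
force: [0.7, -0.7, -2.5]
opening: 0.0138
gripper_force: 40.0
```

```bash
python3 - <<'E'
from h import *
y=np.radians(8.4);p=np.array([.481,-.228])+.044*np.array([np.cos(y),np.sin(y)]);print(p)
print(go((*p,.12),8.4))
im=snap("side","s4")[100:240,200:380]
cv2.imwrite("pics/c4.png",cv2.resize(im[:,:,::-1],(720,560),interpolation=2))
E
```

```text
[ 0.52452798 -0.22157235]
(array([-0.0466,  0.2049,  0.0478]), array([ 1.000e-02, -1.000e-02, -2.237e+01]))
```

View pics/c4.png

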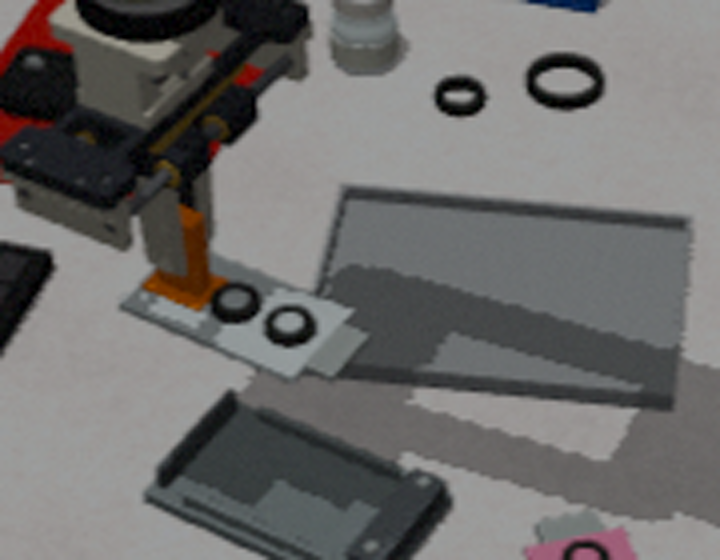

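The carrier is out and held level, and the empty dock shows below. I move it over the tray.

>>> carry_out --pt "-0.0466 0.205 0.048 0 0 -22.4" --pt "-0.0466 0.205 0.048 0 0 -22.4" --pt "-0.0466 0.205 0.048 0 0 -22.4" --pt "-0.0466 0.205 0.048 0 0 -22.4" --pt "-0.0466 0.205 0.048 0 0 -22.4" --pt "-0.0466 0.205 0.048 0 0 -22.4" --pt "-0.0466 0.205 0.048 0 0 -22.4" --pt "-0.0466 0.205 0.048 0 0 -22.4"

```text
t: 7.35
tool_pos: [0.5256, -0.2208, 0.1214]
orientation: [3.133, 0.233, 0.001]
force: [-0.3, 0.9, -1.7]
opening: 0.0139
gripper_force: 40.0
```

```bash
python3 - <<'E'
from h import *
im=snap("side","s5")[100:240,220:400]
cv2.imwrite("pics/c5.png",cv2.resize(im[:,:,::-1],(720,560),interpolation=2))
print(go((.5245,-.2216,.03),8.4),robot.read_state()["tool_pos"])
E
```

```text
(array([-0.0012,  0.0004,  0.0912]), array([ 0.02, -0.03,  0.11])) [ 0.52553598 -0.22096719  0.12120248]
```

View pics/c5.png

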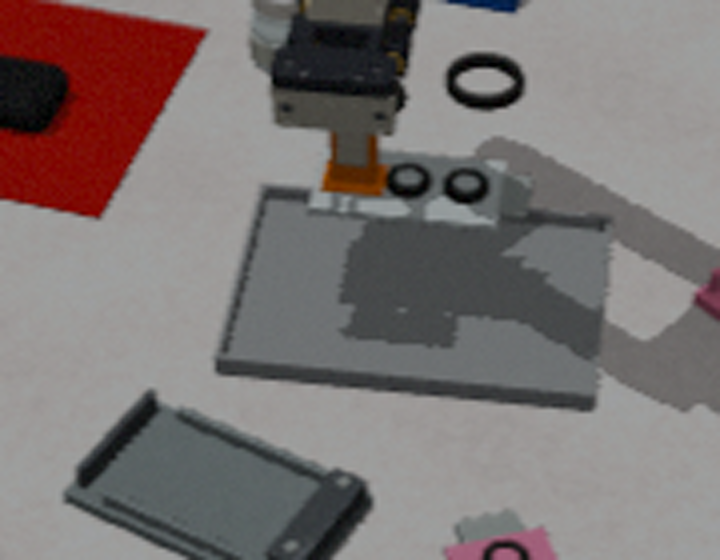

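The carrier is over the tray and level. I lower it, slowly at the end.

>>> carry_out --pt "0 0 0.03 0 0 0" --pt "0 0 0.055 0 0 0" --pt "0 0 0.072 0 0 0" --pt "0 0 0.08 0 0 0" --pt "0 0 0.084 0 0 0" --pt "0 0 0.087 0 0 0" --pt "0 0 0.0885 0 0 0" --pt "0 0 0.0885 0 0 0" --pt "0 0 0.0885 0 0 0"

```text
t: 8.52
tool_pos: [0.5252, -0.2219, 0.0328]
orientation: [3.133, 0.231, 0.001]
force: [0.5, -0.1, -1.2]
opening: 0.0139
gripper_force: 40.0
```

>>> carry_out --pt "0 0 0.001 0 0 0" --pt "0 0 0.002 0 0 0" --pt "0 0 0.0025 0 0 0" --pt "0 0 0.0025 0 0 0"

```text
t: 9.02
tool_pos: [0.525, -0.2217, 0.03]
orientation: [-3.133, -0.231, 0.0]
force: [-0.6, -0.2, -0.0]
opening: 0.0139
gripper_force: 40.0
```

>>> carry_out --pt "0 0 0.0005 0 0 0" --pt "0 0 0.001 0 0 0" --pt "0 0 0.001 0 0 0"

```text
t: 9.4
tool_pos: [0.525, -0.2217, 0.0299]
orientation: [-3.133, -0.231, 0.0]
force: [-5.5, 2.2, 9.2]
opening: 0.0141
gripper_force: 40.0
```

Contact (about 9 N up). I release and rise.

>>> carry_out --pt "0 0 0 0 0 0" --pt "0 0 0 0 0 0" --pt "0 0 0 0 0 0" --pt "0 0 0 0 0 0" --jaw 60

```text
t: 9.9
tool_pos: [0.525, -0.2217, 0.0289]
orientation: [-3.133, -0.231, 0.0]
force: [-0.7, 0.2, -0.5]
opening: 0.0497
gripper_force: 0.0
```

>>> carry_out --pt "0 0 -0.02 0 0 0" --pt "0 0 -0.06 0 0 0" --pt "0 0 -0.12 0 0 0" --pt "0 0 -0.15 0 0 0" --pt "-0.06 0.06 -0.15 0 0 0" --pt "-0.12 0.12 -0.15 0 0 0" --pt "-0.12 0.12 -0.15 0 0 0" --pt "-0.12 0.12 -0.15 0 0 0"

```text
t: 10.9
tool_pos: [0.4223, -0.3606, 0.1807]
orientation: [3.132, 0.224, 0.001]
force: [-0.4, -0.2, 0.4]
opening: 0.0711
gripper_force: 0.0
```

```bash
python3 - <<'E'
from h import *
im=snap("side","s6")[100:240,220:400]
cv2.imwrite("pics/c6.png",cv2.resize(im[:,:,::-1],(720,560),interpolation=2))
print(proj("side",(.525,-.222,.065))-[220,100])
E
```

```text
[88.73678845 54.04739114]
```

View pics/c6.png

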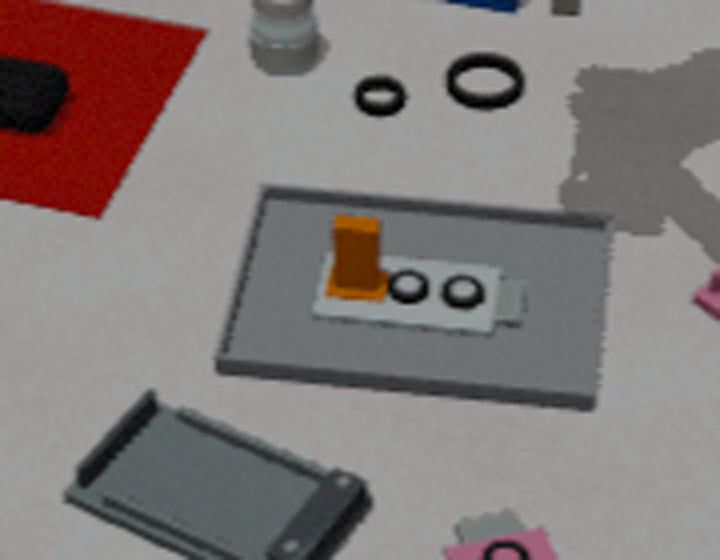

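The carrier lies flat in the tray, clear of its walls, with the fin top at about (356,218) in the crop, as predicted. The gripper is clear of everything, so I hand in.

```bash
python3 -c "
from plant import robot
print(robot.close_job())"
```

```text
the job is handed in; nothing more can be done
None
```

The orange carrier was tilted out of its dock and now lies flat and released in the grey tray; the blue carrier was not touched, and the job was handed in at about 11 s (the hand-in call returned no verdict).

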